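Uncover the clay-dust filter

ROBOT

A 7-joint arm with a two-finger parallel gripper is mounted at the origin on the work surface. World frame = base frame: x ahead of the robot, y to its left, z up, the work surface at z = 0. Lengths are in m, angles in rad, forces in N, time in s.
With the tool pointing down it reaches from about 0.425 to 0.925 m from the base axis. Payload 6.8 kg.
Tool frame: the origin (TCP) lies between the finger pads; the fingertips stand 22 mm ahead of it and the grasp point (between the pads) lies 3 mm ahead of it; z points along the fingers, y is the direction in which the jaws open and shut (so a half turn about z gives the same grasp; the last joint's range is limited). The gripper opens to 85 mm and grips with 20 to 120 N. Pads are 22 mm wide; open, the fingers measure 114 mm over their backs; the gripper's body (76 mm by 85 mm) begins 54 mm behind the grasp point. The pads swing forward as they close: fully open they stand 13 mm farther back than shut.
Start: joints at [-1.237, 0.477, 0.022, 1.555, -0.011, 1.109, -0.083], TCP at [0.289, 0.61, 0.253] pointing down, gripper open.
Joint ranges: [-2.96, 2.96], [-0.34, 2.1], [-1.41, 1.46], [0.24, 2.44], [-1.37, 4.51], [0.17, 1.92], [-2.96, 2.96]. Speed limits (rad/s): [2.39, 2.39, 3.14, 3.14, 3.14, 3.14, 3.14].

INTERFACE

Orientations are given as a unit quaternion [w, x, y, z].
In Python, from station import bot gives the robot as it stands. The module is installed in compiled form; this text tells all that it offers.
- The arm moves only by the tool drive_tool, never from a script. Its argument "series" is one flat list of numbers, 7 for each row, row after row: the opening, from -1 (shut) to 1 (fully open), then the shift along the tool's x, y, z in mm, then the turn, a rotation vector about the tool's x, y, z in rad. In form: [jaw, x, y, z, wx, wy, wz, jaw, x, y, z, wx, wy, wz, ...]. A call has 1 to 12 rows; each row shifts and turns the commanded pose from where the row before left it, along the tool's axes as they then stand; what a row does not reach is not made up. A row lasts 1/8 s, in which the tool goes at most 62.5 mm and 10.7 degrees, less where a joint would pass 70% of its speed; a pose out of reach is approached as far as the arm can. A call with a gripper value outside its range is refused whole. The fingers move at their own pace and stop on an object; "force" is the grip in N (left out, the last holds). Time passes only in rows, so rows that do not move let the fingers close. It gives the time, the measured TCP pose, the force and the opening at its end, in the units of the state.
- bot.get_obs(): the state, without advancing time (a new reading comes with each control period).
- bot.read_camera(name): name is "side" or "top"; returns a dict with "pixels" (384x512x3 uint8, blue, green, red), "camera_matrix" (3x3 intrinsics, pixels), "distortion" ([k1, k2, p1, p2, k3] as OpenCV has them; the pictures are not rectified), "rvec" (rotation vector, rad) and "tvec" (3), from world to camera coordinates, as OpenCV has them. Camera axes: x right, y down, z forward; pixel columns grow to the right and rows downward; lengths in m; the calibration is good to about 2 mm. A picture is of the moment at which its call begins. There is no depth.
- bot.hand_in(): hands the job in, once; it reports no verdict.
The state is a dict: "t": time; "q": joint angles; "joint_vel": joint speeds; "joint_torque": joint torques, N m; "eef_pos": TCP position; "tool_rot": TCP orientation; "contact_force": force on the tool from outside, world axes, zero at the start; "torque": the same for the moment, N m; "gripper_width": opening from 0.0 (shut) to 1.0 (fully open).
Only numpy, scipy, OpenCV 4.12 (cv2) and the standard library are available. Lean on these libraries where they do the work, as an engineer would, in place of code of your own. Each camera call takes 0.05 s, during which the arm holds its last target. There are 200 camera calls.

TASK

Open the clay-dust filter unit so its filter can be changed: with closed fingertips press the snap tab beside the cover all the way in, where it stays, and then push the released cover along its rails, over the tab, until the filter opening is completely uncovered and the cover lies flat on the rails beyond it, not hanging off their far end. Only press and push: do not lift, tip or grip the cover, leave the other things on the unit and the table where they are, and finish with the hand clear.

Things in the scene. Friction and masses are not known exactly. Their poses are not given: they have to be found in the camera images.
- unit: Grey clay-dust filter unit, fixed on the table: a box with a flat deck 80 mm above the table. Origin: on the table, below the centre of the filter opening; z up; +y: the way the cover slides off. Box x -85 to +145, y -115 to +200 mm. Filter opening under the cover: 94 (x) by 100 (y) mm. On its ledge (x +75 to +145 mm) stand a small sponge and a clay whistle, up to 38 mm high.
- seat (a point): Centre of the cover's seat: above the unit's origin at rail-top height, 92 mm over the table, axes as the unit's. Two rails run along y from -60 to +200 mm, tops 12 mm above the deck, clear gap between them 106 mm. Guide walls outside them (24 mm above the deck, outer faces x = +-73 mm) keep the cover straight with 2 mm play a side.
- push_spot (a point): Middle of the cover's back face, where to push it towards the unit's +y: 10 mm above the cover's underside (102 mm over the table), 55 mm behind the cover's centre; moves with the cover. The deck behind it (unit y -115 to -62 mm) is bare; two small stop blocks stand only at the corners (x = +-50 to 70 mm, y -62 to -57 mm).
- cover: Loose flat white plastic lid with ribbed top, 130 (x) by 110 (y) by 20 mm high, 0.2 to 0.4 kg, too wide to grip. Origin: centre of its underside, axes as the unit's. Starts centred on the seat, 5 mm from the tab. Slides with plain friction, 1 to 4 N; no stop at the rails' end (flush with it after 145 mm). After 100 mm the opening is uncovered; about 120 mm is good.
- tab_pad (a point): Ribbed press spot on top of the snap tab, a white block 24 (x) by 60 (y) mm between the rails, unit y +60 to +120 mm. The point: top face, unit x 0, y 98 mm; 100 mm above the table with the tab out, 88 mm when in (4 mm below the cover's underside, which then passes over it). Moves down with the tab. While out it blocks the cover.
- tab (a joint): Travel of the snap tab: 0 = out (blocking the cover), 0.012 m = pressed fully in, straight down into the deck, against a hard stop. It takes about 5 N and, having no return spring, stays where it is pushed.
- sponge_a: Bystander: the round sponge on the unit's ledge, 46 mm wide, 22 mm high; origin at the centre of its underside.
- whistle: Bystander: the small clay whistle on the unit's ledge, 34 by 40 by 38 mm; origin at the centre of its underside.
- mug: Bystander: white mug, 80 mm wide, 85 mm high, handle to its +y; origin at the centre of its underside.
- pinch_pot: Bystander: grey clay bowl, 100 mm wide, 50 mm high; origin at the centre of its underside.
- sponge_b: Bystander: round sponge on the table, 66 mm wide, 28 mm high; origin at the centre of its underside.
- bottle: Bystander: bottle, 60 mm wide, 160 mm high; origin at the centre of its underside.
- rib: Bystander: flat wooden modelling tool, 170 mm long along its x, 22 mm wide, 10 mm high; origin on its underside, 65 mm from the blunt end.
There are look-alikes about, which are no part of the job. There is more than one size of the cover; the job needs the smallest.

How it is judged:
By the outcome, as a careful person would: the job done as asked, in the order asked, and still so for the second after the job is handed in, with the robot touching nothing.
It also fails if it takes over 42 s, if anything falls off the work surface, if the arm or the gripper's body presses on something with over 40 N, if the wrist force passes 120 N, or if a joint passes its speed limit or range.

## Working session

There is one attempt and no reset: what is moved stays moved. The work goes in short steps, Python scripts to look and compute and a tool call to move; the robot and the scene stay as the last step left them, time stands still between calls to the robot, and variables do not carry over. Pictures are saved under pics/ and viewed, about 8 in all and at most 12, crops included, and the job is handed in when it is done.

Besides the shell and the picture viewer there is one more tool, called after ">>>" by a JSON object that holds its "op" and its "data", one argument or row to a line. drive_tool: Moves the arm, as the interface text tells. Its arguments: {"type":"object","properties":{"series":{"type":"array"},"force":{"type":"number"}},"required":["series"]}

```bash
mkdir -p pics
python3 - <<'E'
from station import bot
import cv2,pickle
o=bot.get_obs();print({k:o[k] for k in('t','eef_pos','tool_rot','gripper_width','contact_force')})
for n in('top','side'):
    d=bot.read_camera(n);pickle.dump(d,open(n+'.pkl','wb'));cv2.imwrite(f'pics/{n}0.png',cv2.resize(d['pixels'],None,fx=1.5,fy=1.5))
    print(n,d['camera_matrix'],d['distortion'],d['rvec'],d['tvec'])
E
```

```text
{'t': 0.0, 'eef_pos': array([0.28837804, 0.60968786, 0.25232314]), 'tool_rot': array([-1.35015454e-04,  2.19108393e-01,  9.75700093e-01, -9.07189811e-04]), 'gripper_width': 0.9989508811356653, 'contact_force': array([-0.00044899,  0.04293159,  0.29189716])}
top [[376.23692582   0.         254.07939551]
 [  0.         376.23692582 196.98634715]
 [  0.           0.           1.        ]] [-0.0306431  0.         0.         0.         0.       ] [ 2.18198657 -2.2164556   0.0479966 ] [-0.02933708  0.49606998  1.29149552]
side [[361.77185333   0.         254.08371826]
 [  0.         361.77185333 187.55483429]
 [  0.           0.           1.        ]] [-0.10063131  0.          0.          0.          0.        ] [ 2.21373551 -0.69410423  0.3355472 ] [-0.44085428  0.25341846  0.85921804]
```

View pics/top0.png

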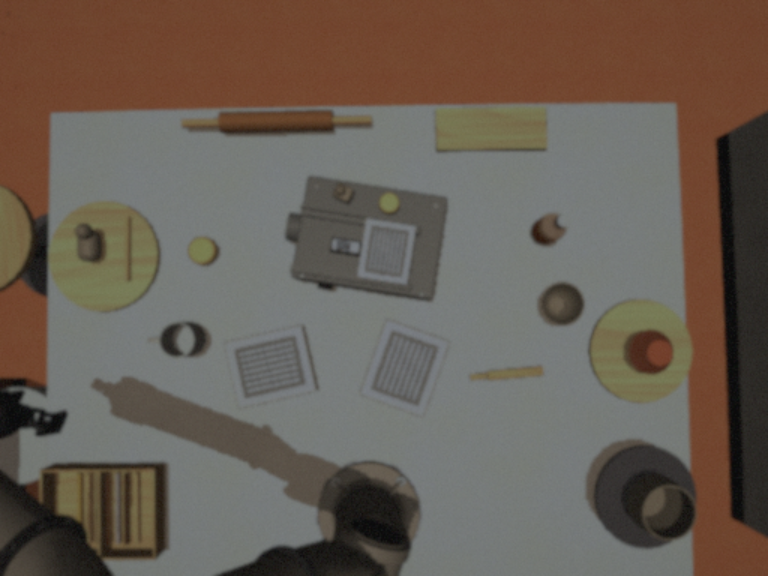

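View pics/side0.png

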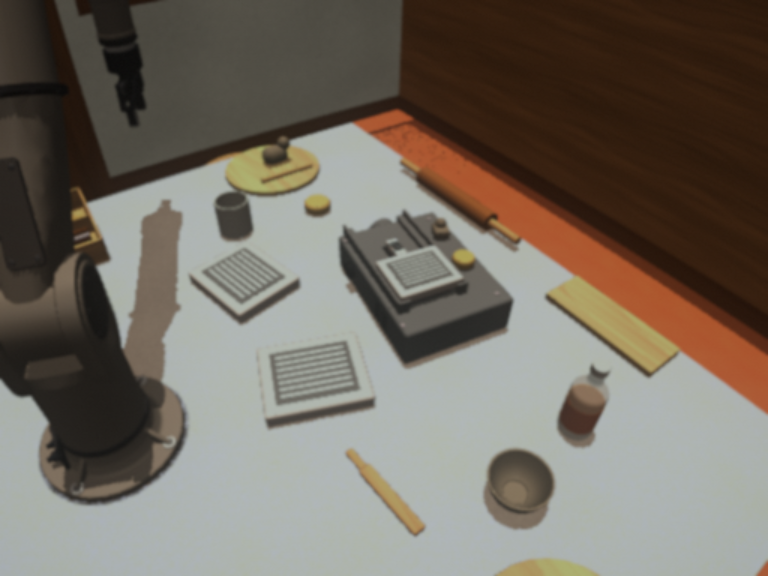

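The top view (1.5×) shows the unit around (370,240). The white cover is at (387,251), the tab at (345,246) and the ledge items at (343,192) and (389,203). The cover slides to the left, which is about world +y. The larger look-alike lids lie on the table at (270,365) and (405,367). The side view agrees, with the cover at (423,272) and the tab at (397,247).

```bash
cat > h.py <<'E'
import cv2,numpy as np,pickle
def ray(d,uv,z):
    uv=np.asarray(uv,float).reshape(-1,1,2)
    n=cv2.undistortPoints(uv,d['camera_matrix'],d['distortion']).reshape(-1,2)
    R=cv2.Rodrigues(np.array(d['rvec'],float))[0];t=np.array(d['tvec'],float).ravel()
    c=-R.T@t; v=np.c_[n,np.ones(len(n))]@R
    return c+v*((z-c[2])/v[:,2])[:,None]
def proj(d,P): return cv2.projectPoints(np.asarray(P,float).reshape(-1,1,3),np.array(d['rvec'],float),np.array(d['tvec'],float),d['camera_matrix'],d['distortion'])[0].reshape(-1,2)
def blobs(d,box,thr):
    x0,y0,x1,y1=box;g=d['pixels'].astype(int);m=np.zeros(g.shape[:2],np.uint8)
    m[y0:y1,x0:x1]=((g.min(2)>thr)[y0:y1,x0:x1])*255
    return [c for c in cv2.findContours(m,cv2.RETR_EXTERNAL,cv2.CHAIN_APPROX_NONE)[0] if cv2.contourArea(c)>20]
def rect(P):
    r=cv2.minAreaRect((P[:,:2]*1000).astype(np.float32));return [np.round(a,1) for a in r]
E
python3 - <<'E'
from h import *
d=pickle.load(open('top.pkl','rb'));s=pickle.load(open('side.pkl','rb'))
g=d['pixels'];print(g[167,225:300:3].min(1))
for thr in(110,125):
  for c in blobs(d,(208,140,285,190),thr):
    print('top',thr,cv2.contourArea(c),c.reshape(-1,2).mean(0),rect(ray(d,c,.112)),rect(ray(d,c,.1)))
for c in blobs(s,(248,155,312,202),130):
    p=ray(s,c,.112);print('side',cv2.contourArea(c),rect(p))
# box: dark pixels vs table
m=np.zeros(g.shape[:2],np.uint8);m[112:205,190:302]=(g.max(2)[112:205,190:302]<125)*255
c=max(cv2.findContours(m,0,1)[0],key=cv2.contourArea);print('box',rect(ray(d,c,.08)))
cs=np.array([[306,177],[447,196],[292,280],[434,298]])/1.5
print('corners',ray(d,cs,.08).round(4)[:,:2])
a=cv2.resize(d['pixels'][105:210,180:310],None,fx=6,fy=5.5,interpolation=2)[:, :800];b=cv2.resize(s['pixels'][130:240,220:350],None,fx=4,fy=4)
cv2.imwrite('pics/a.png',cv2.convertScaleAbs(a,alpha=1.5))
E
```

```text
[ 49  69  71 103 111  91 117  97 102 101 105 106 105 103 102 108 119  74
  78  80  77  79  73 107 124]
top 110 1179.5 [257.22962963 167.25925926] [array([586.8, -48.9]), array([105. , 124.5]), np.float64(80.1)] [array([588.3, -49. ]), array([106.1, 125.8]), np.float64(80.1)]
side 1094.5 [array([590.3, -42.1]), array([121. , 128.1]), np.float64(80.0)]
side 47.5 [array([716.9, -25.8]), array([49.6, 27.8]), np.float64(56.4)]
box [array([622.5, -10.6]), array([368.2, 305.3]), np.float64(89.1)]
corners [[ 0.7571  0.1248]
 [ 0.7098 -0.1858]
 [ 0.5295  0.1575]
 [ 0.4852 -0.1525]]
```

View pics/a.png

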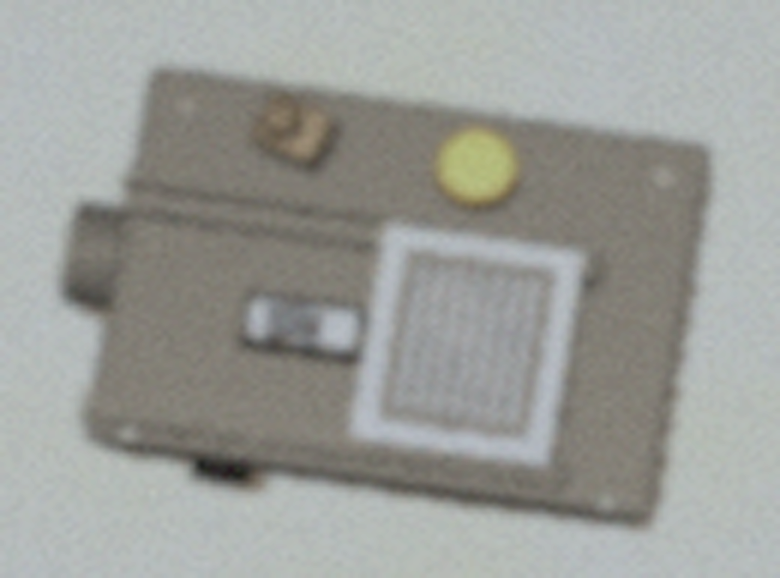

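The crop shows the cover centred at crop (469,345) and the tab at crop (303,327). The box corners give sizes of 314 × 229 mm against the true 315 × 230, so they are reliable.

Run:
```python
from h import *
from scipy.spatial.transform import Rotation as R
d=pickle.load(open('top.pkl','rb'));s=pickle.load(open('side.pkl','rb'))
c=lambda L:np.array([[180+x/6,105+y/5.5] for x,y in L])
box=ray(d,c([(152,68),(711,147),(650,526),(86,440)]),.08)[:,:2]
cov=ray(d,c([(382,222),(588,247),(548,468),(350,440)]),.112)[:,:2]
tab=ray(d,c([(303,325)]),.1)[:,:2]
print('tab raw',tab)
A=np.array([[145,200],[145,-115],[-85,-115],[-85,200]])/1e3
B=np.array([[65,55],[65,-55],[-65,-55],[-65,55]])/1e3
T=np.array([[0,90]])/1e3
def fit(P,Q):
    p,q=P.mean(0),Q.mean(0);H=(P-p).T@(Q-q);a=np.arctan2(H[0,1]-H[1,0],H[0,0]+H[1,1])
    r=np.array([[np.cos(a),-np.sin(a)],[np.sin(a),np.cos(a)]]);t=q-r@p
    return np.degrees(a),t,((P@r.T+t-Q)*1e3).round(1).tolist(),r
for n,P,Q in(('box',A,box),('cov',B,cov),('all',np.r_[A,B,T],np.r_[box,cov,tab])):
    a,t,e,r=fit(P,Q);print(n,a.round(2),t.round(4),e)
print('pad',r@[0,.098]+t,'behind',r@[0,-.09]+t)
# side view overlay
P=[[*(r@p+t),.08] for p in A]+[[*(r@p+t),.112] for p in B]+[[*(r@[0,.098]+t),.1]]
im=cv2.resize(s['pixels'],None,fx=1.5,fy=1.5)
for u in proj(s,P): cv2.circle(im,tuple(int(v) for v in u*1.5),2,(0,0,255),-1)
cv2.imwrite('pics/b.png',cv2.resize(im[190:370,320:530],None,fx=3.2,fy=3.2))
```

```text
tab raw [[0.5994466  0.03758392]]
box -9.9 [ 0.5829 -0.0511] [[1.0, 0.6], [-0.2, -2.0], [0.6, -0.6], [-1.4, 2.0]]
cov -9.29 [ 0.5854 -0.0506] [[0.7, -0.6], [-0.6, 0.9], [0.0, -1.8], [-0.2, 1.5]]
all -9.76 [ 0.5842 -0.0509] [[1.8, 1.3], [1.4, -1.5], [2.1, -0.7], [-0.7, 2.1], [-0.1, -1.5], [-2.3, 0.1], [-1.5, -1.6], [-0.8, 1.6], [0.0, 0.2]]
pad [0.60081891 0.04565747] behind [ 0.56893793 -0.13961963]
```

View pics/b.png

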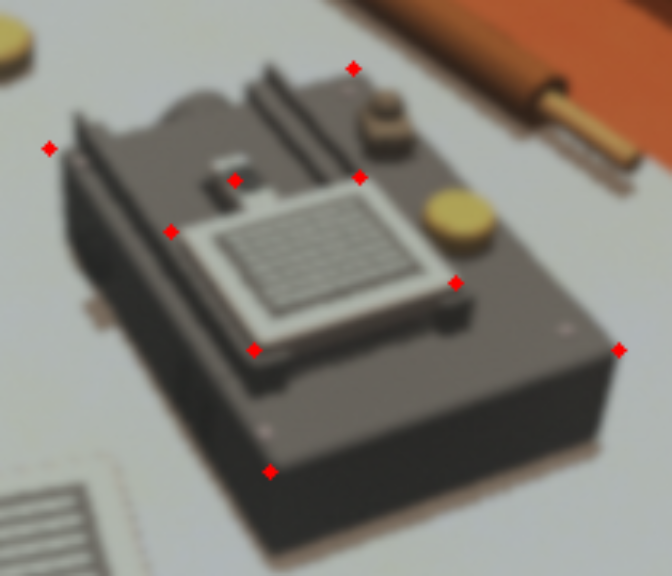

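The overlay agrees within about 2–3 mm. I take the origin as about (0.5845,-0.0505) with yaw about -9.6°. First I turn the tool so that tool y is unit +y and tool x is unit -x, shut the fingers, and go above the tab pad.

>>> {"op": "drive_tool", "data": {
  "series": [-1, 0, 0, 0, 0, 0, -0.137, -1, 0, 0, 0, 0, 0, -0.137, -1, -40, -50, 0, 0, 0, 0, -1, -40, -50, 0, 0, 0, 0, -1, -40, -50, 0, 0, 0, 0, -1, -40, -50, 0, 0, 0, 0, -1, -40, -50, 0, 0, 0, 0, -1, -40, -50, 0, 0, 0, 0, -1, -40, -50, 0, 0, 0, 0, -1, -40, -50, 0, 0, 0, 0, -1, -40, -50, 0, 0, 0, 0, -1, -40, -50, 0, 0, 0, 0]
}}

```text
t: 1.6
eef_pos: [0.5925, 0.0621, 0.2531]
tool_rot: [-0.0, 0.084, 0.996, 0.0]
contact_force: [1.2, 0.3, -0.4]
gripper_width: -0.002
```

>>> {"op": "drive_tool", "data": {
  "series": [-1, 0, 0, 25, 0, 0, 0, -1, 0, 0, 30, 0, 0, 0, -1, 0, 0, 30, 0, 0, 0, -1, 0, 0, 15, 0, 0, 0, -1, 0, 0, 0, 0, 0, 0, -1, 0, 0, 0, 0, 0, 0]
}}

```text
t: 2.35
eef_pos: [0.5928, 0.0639, 0.1544]
tool_rot: [0.001, 0.084, 0.996, 0.0]
contact_force: [-0.8, 0.6, 0.4]
gripper_width: 0.0
```

Run:
```python
from station import bot
from h import *
o=bot.get_obs();print(o['eef_pos'],o['tool_rot'],o['t'])
p=o['eef_pos'].copy();p[2]-=.022
ims=[]
for n,b in(('top',(190,115,290,205)),('side',(225,110,345,240))):
    d=bot.read_camera(n);u=proj(d,[p,[*p[:2],.1]]);print(n,u)
    im=cv2.resize(d['pixels'],None,fx=3,fy=3)
    for k,v in enumerate(u): cv2.circle(im,tuple(int(x*3) for x in v),3,(0,0,255) if k else (0,255,0),-1)
    x0,y0,x1,y1=[3*v for v in b];ims.append(cv2.resize(im[y0:y1,x0:x1],(390,420)))
cv2.imwrite('pics/c.png',cv2.convertScaleAbs(np.hstack(ims),alpha=1.4))
```

```text
[0.59280966 0.06391204 0.15436934] [8.23049951e-04 8.38126534e-02 9.96481164e-01 2.28907129e-04] 2.35
top [[221.52838409 164.97414525]
 [222.39620005 166.26043795]]
side [[256.94582281 153.31226934]
 [256.70093396 161.97805891]]
```

View pics/c.png

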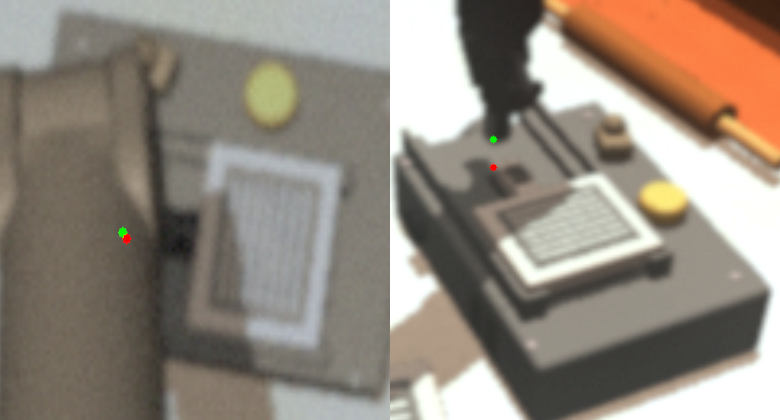

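The shot shows the fingertips above the tab, about 17 mm too far along unit +y because some rows were speed-limited. I correct that and lower to just above the tab.

>>> {"op": "drive_tool", "data": {
  "series": [-1, -11, -17, 0, 0, 0, 0, -1, 0, 0, 0, 0, 0, 0, -1, 0, 0, 14, 0, 0, 0, -1, 0, 0, 14, 0, 0, 0, -1, 0, 0, 0, 0, 0, 0, -1, 0, 0, 0, 0, 0, 0]
}}

```text
t: 3.2
eef_pos: [0.5998, 0.0454, 0.125]
tool_rot: [-0.0, 0.084, 0.996, -0.0]
contact_force: [0.4, 0.5, 0.4]
gripper_width: -0.002
```

>>> {"op": "drive_tool", "data": {
  "series": [-1, 0, 0, 3, 0, 0, 0, -1, 0, 0, 3, 0, 0, 0, -1, 0, 0, 3, 0, 0, 0, -1, 0, 0, 0, 0, 0, 0, -1, 0, 0, 0, 0, 0, 0]
}}

```text
t: 3.82
eef_pos: [0.6004, 0.0454, 0.1164]
tool_rot: [0.0, 0.084, 0.996, 0.0]
contact_force: [0.2, -0.2, 1.5]
gripper_width: 0.004
```

>>> {"op": "drive_tool", "data": {
  "series": [-1, 0, 0, 3, 0, 0, 0, -1, 0, 0, 3, 0, 0, 0, -1, 0, 0, 1, 0, 0, 0, -1, 0, 0, 1, 0, 0, 0]
}}

```text
t: 4.32
eef_pos: [0.6005, 0.0454, 0.1099]
tool_rot: [0.0, 0.084, 0.996, 0.0]
contact_force: [-7.2, 0.7, 24.6]
gripper_width: 0.003
```

>>> {"op": "drive_tool", "data": {
  "series": [-1, 0, 0, 1, 0, 0, 0, -1, 0, 0, 0, 0, 0, 0]
}}

```text
t: 4.58
eef_pos: [0.6005, 0.0454, 0.1099]
tool_rot: [0.0, 0.084, 0.996, 0.001]
contact_force: [-7.9, 0.6, 25.8]
gripper_width: 0.001
```

The hard stop was felt at TCP z 0.110, so the tips are at 0.088 as expected. I rise, pass back over the cover and look.

>>> {"op": "drive_tool", "data": {
  "series": [-1, 0, 0, -20, 0, 0, 0, -1, 0, 0, -40, 0, 0, 0, -1, 0, -30, 0, 0, 0, 0, -1, 0, -40, 0, 0, 0, 0, -1, 0, -40, 0, 0, 0, 0, -1, 0, -40, 0, 0, 0, 0, -1, 0, -38, 0, 0, 0, 0, -1, 0, 0, 0, 0, 0, 0, -1, 0, 0, 0, 0, 0, 0]
}}

```text
t: 5.7
eef_pos: [0.5683, -0.1395, 0.1666]
tool_rot: [-0.001, 0.084, 0.996, 0.0]
contact_force: [-0.5, 0.4, -0.2]
gripper_width: -0.0
```

Run:
```python
from station import bot
from h import *
o=bot.get_obs();print(o['eef_pos'],o['tool_rot'],o['t'],o['contact_force'])
p=o['eef_pos'].copy();p[2]-=.022
a=np.radians(-9.6);r=np.array([[np.cos(a),-np.sin(a)],[np.sin(a),np.cos(a)]]);print('unit',r.T@(p[:2]-[.5845,-.0505]))
ims=[]
for n,b in(('top',(190,115,290,205)),('side',(225,110,345,240))):
    d=bot.read_camera(n);u=proj(d,[p])
    im=cv2.resize(d['pixels'],None,fx=3,fy=3)
    for k,v in enumerate(u): cv2.circle(im,tuple(int(x*3) for x in v),3,(0,255,0),-1)
    x0,y0,x1,y1=[3*v for v in b];ims.append(cv2.resize(im[y0:y1,x0:x1],(390,420)))
cv2.imwrite('pics/d.png',cv2.convertScaleAbs(np.hstack(ims),alpha=1.4))
```

```text
[ 0.56830403 -0.13950301  0.16661503] [-6.19548172e-04  8.37155192e-02  9.96489467e-01  2.63843083e-04] 5.7 [-0.45594724  0.43369504 -0.17178788]
unit [-0.00112625 -0.09045759]
```

View pics/d.png

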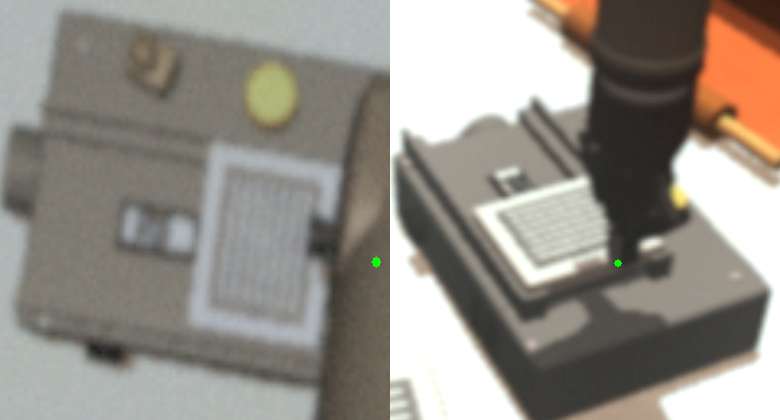

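The tab now looks lower. The hand is behind the cover, with the tip projected at the green dot, and the ledge items are unmoved. I back off slightly and lower.

>>> {"op": "drive_tool", "data": {
  "series": [-1, 0, -8, 0, 0, 0, 0, -1, 0, 0, 20, 0, 0, 0, -1, 0, 0, 20, 0, 0, 0, -1, 0, 0, 10, 0, 0, 0, -1, 0, 0, 0, 0, 0, 0, -1, 0, 10, 0, 0, 0, 0, -1, 0, 5, 0, 0, 0, 0, -1, 0, 5, 0, 0, 0, 0, -1, 0, 0, 0, 0, 0, 0]
}}

```text
t: 6.92
eef_pos: [0.5709, -0.1276, 0.1175]
tool_rot: [0.0, 0.083, 0.997, 0.0]
contact_force: [0.8, 0.1, -0.2]
gripper_width: -0.002
```

>>> {"op": "drive_tool", "data": {
  "series": [-1, 0, 4, 0, 0, 0, 0, -1, 0, 4, 0, 0, 0, 0, -1, 0, 4, 0, 0, 0, 0, -1, 0, 4, 0, 0, 0, 0, -1, 0, 4, 0, 0, 0, 0, -1, 0, 4, 0, 0, 0, 0]
}}

```text
t: 7.68
eef_pos: [0.5746, -0.1048, 0.1173]
tool_rot: [-0.0, 0.084, 0.996, -0.0]
contact_force: [-0.0, -2.1, -0.7]
gripper_width: 0.001
```

In contact, at about 2 N. I push on steadily and slow down at the end.

>>> {"op": "drive_tool", "data": {
  "series": [-1, 0, 6, 0, 0, 0, 0, -1, 0, 8, 0, 0, 0, 0, -1, 0, 8, 0, 0, 0, 0, -1, 0, 8, 0, 0, 0, 0, -1, 0, 8, 0, 0, 0, 0, -1, 0, 8, 0, 0, 0, 0, -1, 0, 8, 0, 0, 0, 0, -1, 0, 8, 0, 0, 0, 0, -1, 0, 8, 0, 0, 0, 0, -1, 0, 6, 0, 0, 0, 0, -1, 0, 4, 0, 0, 0, 0, -1, 0, 0, 0, 0, 0, 0]
}}

```text
t: 9.18
eef_pos: [0.5882, -0.025, 0.1173]
tool_rot: [0.0, 0.083, 0.997, 0.0]
contact_force: [-0.9, 0.9, 0.4]
gripper_width: -0.002
```

Run:
```python
from station import bot
from h import *
o=bot.get_obs();p=o['eef_pos'].copy();p[2]-=.022;print(p,o['t'],o['contact_force'])
a=np.radians(-9.6);r=np.array([[np.cos(a),-np.sin(a)],[np.sin(a),np.cos(a)]]);print('unit',r.T@(p[:2]-[.5845,-.0505]))
ims=[]
for n,b in(('top',(190,115,290,205)),('side',(225,110,345,240))):
    d=bot.read_camera(n);im=cv2.resize(d['pixels'],None,fx=3,fy=3)
    for y in(.055,.155,.175):
      for x in(-.065,.065):
        v=proj(d,[*(r@[x,y]+[.5845,-.0505]),.112])[0];cv2.circle(im,tuple(int(x*3) for x in v),2,(0,0,255),-1)
    x0,y0,x1,y1=[3*v for v in b];ims.append(cv2.resize(im[y0:y1,x0:x1],(390,420)))
cv2.imwrite('pics/e.png',cv2.convertScaleAbs(np.hstack(ims),alpha=1.4))
```

```text
[ 0.58815646 -0.0249867   0.09531743] 9.175 [-0.9497127   0.87828019  0.38266095]
unit [-0.00064956  0.0257658 ]
```

View pics/e.png

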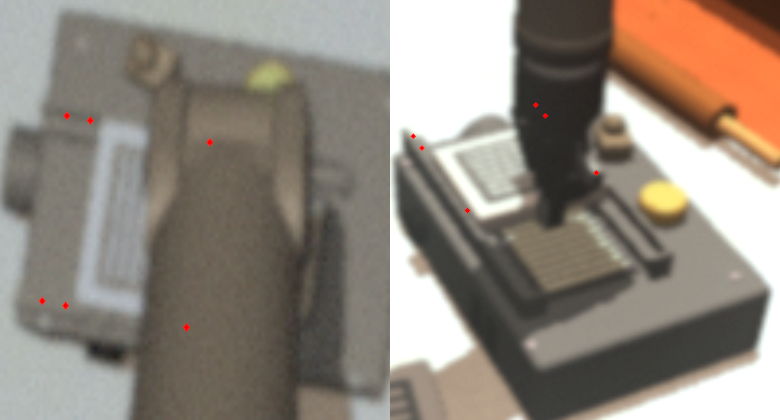

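The top view puts the cover's leading edge at about unit y 146, so it has travelled about 91 mm, and it is straight. The opening is showing in the side view. I push about 29 mm more, then retreat and rise.

>>> {"op": "drive_tool", "data": {
  "series": [-1, 0, 5, 0, 0, 0, 0, -1, 0, 7, 0, 0, 0, 0, -1, 0, 7, 0, 0, 0, 0, -1, 0, 5, 0, 0, 0, 0, -1, 0, 3, 0, 0, 0, 0, -1, 0, 2, 0, 0, 0, 0, -1, 0, 0, 0, 0, 0, 0]
}}

```text
t: 10.15
eef_pos: [0.5929, 0.003, 0.1173]
tool_rot: [0.0, 0.084, 0.996, 0.0]
contact_force: [-1.1, -2.1, 1.0]
gripper_width: 0.0
```

>>> {"op": "drive_tool", "data": {
  "series": [-1, 0, -6, 0, 0, 0, 0, -1, 0, -20, 0, 0, 0, 0, -1, 0, 0, -30, 0, 0, 0, -1, 0, 0, -50, 0, 0, 0, -1, 0, -40, -40, 0, 0, 0, -1, 0, -50, 0, 0, 0, 0, -1, 0, -50, 0, 0, 0, 0, -1, 0, -50, 0, 0, 0, 0, -1, 0, 0, 0, 0, 0, 0, -1, 0, 0, 0, 0, 0, 0]
}}

```text
t: 11.4
eef_pos: [0.5563, -0.2106, 0.2371]
tool_rot: [-0.0, 0.084, 0.996, 0.0]
contact_force: [0.6, 0.7, 0.4]
gripper_width: -0.004
```

Run:
```python
from station import bot
from h import *
o=bot.get_obs();print(o['eef_pos'],o['t'],o['contact_force'])
a=np.radians(-9.6);r=np.array([[np.cos(a),-np.sin(a)],[np.sin(a),np.cos(a)]])
ims=[]
for n,b in(('top',(190,115,290,205)),('side',(225,110,345,240))):
    d=bot.read_camera(n);im=cv2.resize(d['pixels'],None,fx=3,fy=3)
    if n=='top':
      for c in blobs(d,(190,135,285,195),110): print(cv2.contourArea(c),rect((ray(d,c,.112)[:,:2]-[.5845,-.0505])@r))
    for y in(.065,.175):
      for x in(-.065,.065):
        v=proj(d,[*(r@[x,y]+[.5845,-.0505]),.112])[0];cv2.circle(im,tuple(int(x*3) for x in v),2,(0,0,255),-1)
    x0,y0,x1,y1=[3*v for v in b];ims.append(cv2.resize(im[y0:y1,x0:x1],(390,420)))
cv2.imwrite('pics/f.png',cv2.convertScaleAbs(np.hstack(ims),alpha=1.4))
```

```text
[ 0.55631249 -0.21057503  0.2371372 ] 11.4 [0.55138073 0.66040835 0.38559012]
233.5 [array([-54.9, 164.4]), array([110. ,  92.8]), np.float64(9.2)]
1226.0 [array([  3.5, 123.2]), array([106.7, 126.9]), np.float64(88.4)]
57.5 [array([ 49. , 211.9]), array([51.9, 32.3]), np.float64(9.2)]
```

View pics/f.png

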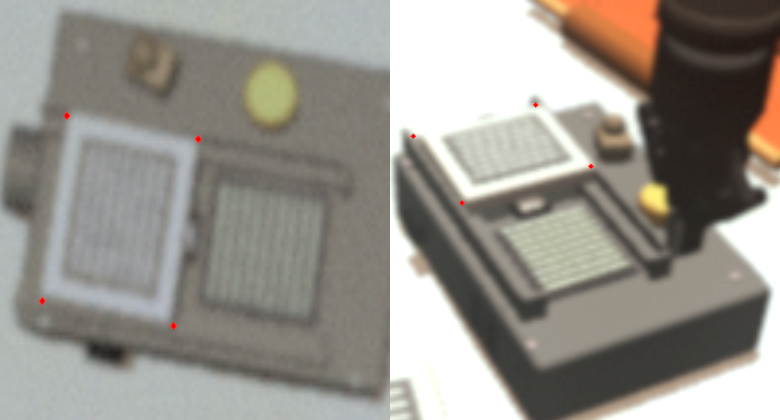

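The cover now lies flat at about unit y 121 to 123, in line with the rails. The filter opening is fully exposed, the ledge items are unmoved and the hand is clear.

```bash
python3 -c "
from station import bot
print(bot.hand_in())"
```

```text
the job is handed in; nothing more can be done
None
```

The filter unit is open and the job is handed in, at about 11.4 s on the robot's clock. I pressed the tab in with closed fingertips until it hit its stop. The force was about 25 N, with the fingertips at 88 mm, as specified for a fully pressed tab. I then pushed the cover along the rails with about 2 N and backed the hand away.

- **Cover:** the last picture shows it straight, flat on the rails and about 121–123 mm from its seat. That is past the 100 mm needed and short of the 145 mm where it would overhang.
- **Opening and surroundings:** the filter opening is fully uncovered. The sponge and whistle on the ledge look unmoved. I did not measure the things on the table again, but the hand stayed well clear of them.
- **Measuring differences:** my position estimates disagreed by 2–3 mm and about 0.6° (box corners against cover outline), which is well within the margins. The first approach stopped about 17 mm off the tab because some moves were speed-limited, and I corrected that before pressing.

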